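Feed the slide cassette down the loader chute

ROBOT

A 6-joint arm with a two-finger parallel gripper is mounted at the origin on the work surface. World frame = base frame: x ahead of the robot, y to its left, z up, the work surface at z = 0. Lengths are in mm, angles in rad, forces in N, time in s.
With the tool pointing down it reaches from about 350 to 925 mm from the base axis. Payload 6.4 kg.
Tool frame: the origin (TCP) lies at the very end of the fingers, on their centre line; the grasp point (between the pads) lies 19 mm behind it; z points along the fingers, y is the line along which they close (so a half turn about z gives the same grasp; the last joint's range is limited). The gripper opens to 85 mm and grips with 20 to 120 N. Pads are 22 mm wide; open, the fingers measure 114 mm over their backs; the gripper's body (76 mm by 85 mm) begins 54 mm behind the grasp point. The pads swing forward as they close: fully open they stand 13 mm farther back than shut.
Start: joints at [1.124, 0.245, 1.558, -0, 1.339, -0.174], TCP at [175.125, 625.975, 208.19] pointing down, gripper open.
Joint ranges: [-3.13, 3.13], [-1.02, 2.26], [0.13, 2.54], [-0.95, 4.09], [0.21, 2.88], [-2.74, 2.74]. Speed limits (rad/s): [2.57, 2.57, 3.14, 3.14, 3.14, 3.14].

INTERFACE

Orientations are given as a unit quaternion [w, x, y, z].
In Python, from rig import monitor, snapshot, order gives the robot as it stands. The module is installed in compiled form; this text tells all that it offers.
- The arm moves only by the tool move_arm, never from a script. Its argument "rows" is a list of rows, each a list of 7 numbers: the shift along the tool's x, y, z in m, then the turn, a rotation vector about the tool's x, y, z in degrees, then the finger opening in m, from 0 to 0.0854. In form: [[dx, dy, dz, ax, ay, az, gripper], ...]. A call has 1 to 5 rows; each row is the pose to reach, as a shift and turn from the pose commanded when the call began, along the tool's axes at that moment; what a row does not reach only later rows make up. A row lasts 1/12 s, in which the tool goes at most 41.7 mm and 7.16 degrees, less where a joint would pass 70% of its speed; a pose out of reach is approached as far as the arm can. A call with a gripper value outside its range is refused whole. The fingers move at their own pace and stop on an object; "force" is the grip in N (left out, the last holds). Time passes only in rows, so rows that repeat a pose let the fingers close. It gives the time, the measured TCP pose, the force, the opening and the grip force at its end, in the units of the state.
- monitor.state(): the state, without advancing time (a new reading comes with each control period).
- snapshot(name): name is "scene" or "top" or "wrist"; returns a dict with "image" (480x640x3 uint8, red, green, blue), "mtx" (3x3 intrinsics, pixels), "view" (4x4, takes a point from world to camera coordinates). Camera axes: x right, y down, z forward; pixel columns grow to the right and rows downward; lengths in mm; the calibration is good to about 2 mm. A picture is of the moment at which its call begins. There is no depth.
- order.close_job(): hands the job in; it is judged then, once.
The state is a dict: "clock": time; "qpos": joint angles; "qvel": joint speeds; "joint_torque": joint torques, N m; "position": TCP position; "tool_rot": TCP orientation; "ft_force": force on the tool from outside, world axes, zero at the start; "wrist_torque": the same for the moment, N m; "opening": opening from 0.0 (shut) to 1.0 (fully open); "grasp_force": force on a finger pad.
Only numpy, scipy, OpenCV 4.12 (cv2) and the standard library are available. Lean on these libraries where they do the work, as an engineer would, in place of code of your own. Each camera call takes 0.05 s, during which the arm holds its last target. There are 200 camera calls.

TASK

The feed chute of the slide loader is blocked by a stray green slide mailer: take the mailer out and lay it in the blue tray, and slide the blue escapement stop fully across the chute's lower end. Only then push the cassette of pink slides down the chute, without lifting it, until it rests against the stop. Leave the bottle, the brass canister and the mouse where they are.

Things in the scene. Friction and masses are not known exactly. Their poses are not given: they have to be found in the camera images.
- chute: White chute sloping 14 degrees, low aluminium walls, on a fixed stand (base 400 x 150 x 8 mm). Origin: on the sliding floor, centre line, about 70 mm above the table; x downhill along the floor, z square to it, y across. Floor from x = -200 to 180 mm, both ends open. Walls 12 mm high, 4 thick, polished and slippery. The floor's friction keeps things from sliding down by themselves.
- lane_mouth (a point): Point on the chute floor, centre line, chute x = -20 mm: downhill of it the lane is 64 mm wide inside; uphill to x = -90 the walls flare (funnel), then from x = -90 to -200 they are 110 mm apart (hopper). The +y wall ends at x = 122 mm so that the stop can slide in from the +y side.
- stop (a joint): Travel of the blue escapement stop across the chute, along the chute's -y (m). 0: parked beside the lane, 0.07: fully across, on the lane's centre line, at its end of travel. Friction about 2 N; it stays where it is left. The stop cannot move along the chute.
- stop_face (a point): Centre of the uphill face of the stop plate, 18 mm above the chute floor, at chute x = 130 mm. The plate is 46 mm wide (y), 8 mm thick, and reaches 34 mm above the floor.
- stop_knob (a point): Centre of the top of the black upright knob of the stop, 18 mm in diameter and 42 mm high, its foot 34 mm and its top 76 mm above the chute floor, 22 mm downhill of the stop face. The knob stands on a blue block 46 mm wide (y), whose top is its foot.
- cassette: Slide cassette: white frame 84 x 56 mm, 30 mm high, leading corners rounded (10 mm), with a row of pink slides on top (70 x 46 mm) to 39 mm. About 0.13 to 0.25 kg. Origin: centre of the underside. x along its length, its +x end leading down the chute; z up. It starts in the hopper, off centre and skewed.
- mailer: Green box with a black end, 76 (x) x 26 (y) x 34 mm high, about 60 g. Origin: centre of the underside, x along its length, z up. Lies in the lane downhill of the cassette, roughly along it.
- tray: Open blue tray on the table, fixed, 120 (x) x 160 (y) x 35 mm high, walls and floor 4 mm. Origin: centre of the underside.
- console: Microscope control console, fixed to the table; footprint 100 (x) x 140 (y) mm, 75 mm high. Origin: centre of the underside. An obstacle.
- bottle: Amber bottle, 52 mm in diameter, 100 mm high, standing by the chute's -y side. Origin: centre of the underside. To be left alone.
- canister: Brass objective canister, 56 mm in diameter, 62 mm high, standing by the hopper. Origin: centre of the underside. To be left alone.
- mouse: Black computer mouse, 100 (x) x 58 x 32 mm high, on the table by the chute's +y side. Origin: centre of the underside. To be left alone.
Things that resemble listed ones, but are neither listed nor needed, are in the scene too. Of the things shaped like the cassette, the white one is meant.

How it is judged:
By the outcome, as a careful person would: the job done as asked, in the order asked, and still so for the second after the job is handed in, with the robot touching nothing.
It also fails if it takes over 67 s, if anything falls off the work surface, if the arm or the gripper's body presses on something with over 40 N, if the wrist force passes 120 N, or if a joint passes its speed limit or range.

## Working session

There is one attempt and no reset: what is moved stays moved. The work goes in short steps, Python scripts to look and compute and a tool call to move; the robot and the scene stay as the last step left them, time stands still between calls to the robot, and variables do not carry over. Pictures are saved under pics/ and viewed, at most 10 in all, crops included, and the job is handed in when it is done.

Besides the shell and the picture viewer there is one more tool, called after "Emit:" by a JSON object that holds its "name" and its "arguments". move_arm: Moves the arm, as the interface text tells. Its arguments: {"type":"object","properties":{"rows":{"type":"array"},"force":{"type":"number"}},"required":["rows"]}

```bash
mkdir -p pics; python3 - <<'E'
from rig import monitor, snapshot
import cv2,pickle
d={}
for n in("scene","top"):
    s=snapshot(n);d[n]=s;cv2.imwrite(f"pics/{n}0.png",s["image"][:,:,::-1]);print(n,s["mtx"].round(1).tolist(),s["view"].round(3).tolist())
pickle.dump(d,open("s0.pkl","wb"));print(monitor.state())
E
```

```text
scene [[500.0, 0.0, 314.6], [0.0, 500.0, 236.1], [0.0, 0.0, 1.0]] [[0.662, 0.749, -0.001, -336.027], [0.548, -0.486, -0.681, -212.891], [-0.511, 0.45, -0.733, 1280.6], [0.0, 0.0, 0.0, 1.0]]
top [[613.5, 0.0, 329.2], [0.0, 613.5, 233.1], [0.0, 0.0, 1.0]] [[0.007, -1.0, -0.003, 3.776], [-0.997, -0.007, -0.078, 517.864], [0.078, 0.003, -0.997, 1144.015], [0.0, 0.0, 0.0, 1.0]]
{'clock': 0.1, 'qpos': array([ 1.12389581e+00,  2.45745224e-01,  1.55889435e+00,  2.39470106e-05,
        1.33873442e+00, -1.74101403e-01]), 'qvel': array([ 3.69476040e-04, -4.90101872e-06, -3.89925527e-03,  1.43114560e-03,
        1.79568067e-04,  1.03759002e-03]), 'joint_torque': array([ 1.27910811e-03, -4.30666316e+01, -3.27131510e+01, -9.07072604e-05,
        2.78818530e-03,  4.33372591e-06]), 'position': array([174.87607352, 625.46345775, 207.18872943]), 'tool_rot': array([-2.83225750e-04,  1.35979684e-01,  9.90711225e-01, -8.44523250e-04]), 'ft_force': array([-1.06422867, -0.61033897,  0.758246  ]), 'wrist_torque': array([-0.05478056,  0.00368067, -0.00751128]), 'grasp_force': 0.0, 'opening': 0.9959731879306601}
```

View pics/scene0.png

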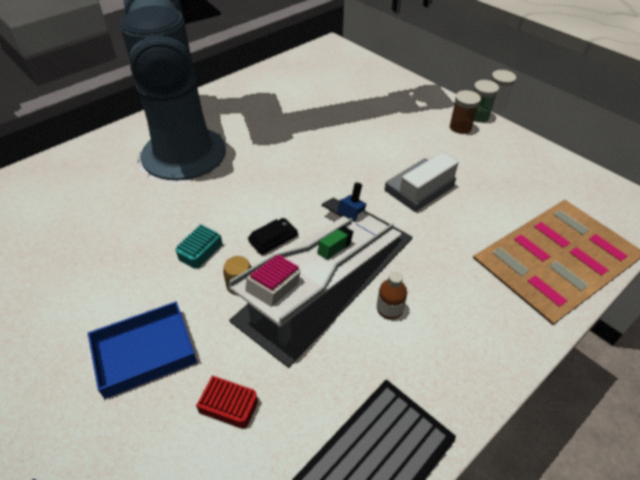

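View pics/top0.png

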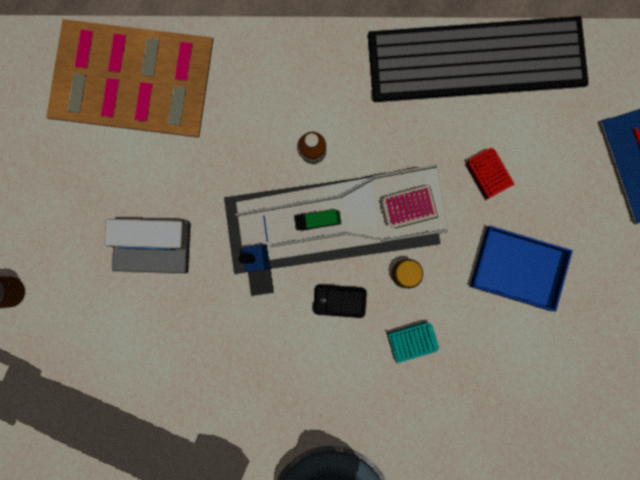

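The scene shows the chute running downhill to the left in the top view (towards world +y). In that view the mailer is at (318,219), the cassette at (410,207), the parked stop at (255,258) and the tray at (521,268).

```bash
cat > h.py <<'E'
import numpy as np,cv2,pickle
def ray(s,p):
    R=s["view"][:3,:3];t=s["view"][:3,3]
    d=R.T@np.linalg.inv(s["mtx"])@np.array([p[0],p[1],1.]);return -R.T@t,d/np.linalg.norm(d)
def plane(s,p,n,c):
    o,d=ray(s,p);n=np.array(n,float);return o+d*((c-n@o)/(n@d))
def onz(s,p,z):return plane(s,p,[0,0,1],z)
def tri(s1,p1,s2,p2):
    a,u=ray(s1,p1);b,v=ray(s2,p2)
    k=np.linalg.lstsq(np.c_[u,-v],b-a,rcond=None)[0];P,Q=a+k[0]*u,b+k[1]*v
    return (P+Q)/2,np.linalg.norm(P-Q)
def blobs(s,lo,hi,amin=60,roi=None):
    m=cv2.inRange(cv2.cvtColor(s["image"],cv2.COLOR_RGB2HSV),np.array(lo),np.array(hi))
    if roi:
        k=np.zeros_like(m);x0,y0,x1,y1=roi;k[y0:y1,x0:x1]=255;m&=k
    c=[x for x in cv2.findContours(m,cv2.RETR_EXTERNAL,cv2.CHAIN_APPROX_NONE)[0] if cv2.contourArea(x)>amin]
    return sorted(c,key=cv2.contourArea,reverse=True)
def cen(c):
    M=cv2.moments(c);return M["m10"]/M["m00"],M["m01"]/M["m00"]
E
python3 - <<'E'
from h import *
d=pickle.load(open("s0.pkl","rb"))
B=dict(green=((50,120,40),(75,255,255)),blue=((105,140,40),(125,255,255)),pink=((160,150,80),(174,255,255)),brass=((12,120,80),(25,255,255)))
for n in d:
    for k,(a,b) in B.items():
        for c in blobs(d[n],a,b)[:4]:
            r=cv2.minAreaRect(c);print(n,k,np.round(cen(c),1),np.round(cv2.boxPoints(r)).tolist(),cv2.contourArea(c))
a=cv2.resize(d["top"]["image"][150:310,215:455],None,fx=3.3,fy=3.3,interpolation=cv2.INTER_CUBIC)
cv2.imwrite("pics/topc.png",a[:,:,::-1])
a=cv2.resize(d["scene"]["image"][170:370,220:420],None,fx=3,fy=3,interpolation=cv2.INTER_CUBIC)
cv2.imwrite("pics/scenec.png",a[:,:,::-1])
E
```

```text
scene green [331.  241.5] [[314.0, 247.0], [336.0, 224.0], [348.0, 235.0], [326.0, 258.0]] 344.5
scene blue [140.1 349.4] [[80.0, 336.0], [176.0, 302.0], [198.0, 364.0], [102.0, 398.0]] 6190.5
scene blue [349.5 207.2] [[335.0, 211.0], [345.0, 193.0], [364.0, 204.0], [354.0, 222.0]] 304.5
scene pink [273.6 271.5] [[250.0, 274.0], [284.0, 249.0], [298.0, 269.0], [264.0, 294.0]] 790.5
scene pink [547.1 290.5] [[528.0, 281.0], [534.0, 274.0], [566.0, 300.0], [560.0, 307.0]] 331.5
scene pink [588.8 260.8] [[570.0, 252.0], [575.0, 246.0], [608.0, 269.0], [603.0, 276.0]] 276.5
scene pink [531.8 247.5] [[514.0, 239.0], [519.0, 233.0], [549.0, 255.0], [544.0, 262.0]] 260.5
scene brass [558.4 259.5] [[474.0, 256.0], [582.0, 175.0], [643.0, 255.0], [535.0, 336.0]] 10229.5
scene brass [235.7 265.8] [[221.0, 263.0], [243.0, 252.0], [250.0, 267.0], [228.0, 278.0]] 323.0
top green [321.8 218.5] [[304.0, 214.0], [338.0, 209.0], [340.0, 223.0], [306.0, 228.0]] 433.0
top blue [522.  268.5] [[471.0, 286.0], [489.0, 226.0], [573.0, 251.0], [555.0, 311.0]] 5294.5
top blue [626.4 153.7] [[602.0, 110.0], [639.0, 110.0], [639.0, 221.0], [602.0, 221.0]] 2046.0
top blue [254.8 258.4] [[242.0, 247.0], [262.0, 245.0], [265.0, 269.0], [245.0, 272.0]] 328.5
top pink [142.9 101.4] [[134.0, 119.0], [140.0, 82.0], [152.0, 83.0], [146.0, 121.0]] 406.5
top pink [109.5  97.1] [[101.0, 115.0], [106.0, 77.0], [118.0, 79.0], [113.0, 117.0]] 406.0
top pink [183.   60.7] [[174.0, 79.0], [180.0, 41.0], [192.0, 43.0], [186.0, 80.0]] 397.5
top pink [116.4  52.6] [[108.0, 70.0], [114.0, 33.0], [125.0, 35.0], [119.0, 72.0]] 395.0
top brass [129.8  77.7] [[46.0, 118.0], [59.0, 18.0], [212.0, 37.0], [200.0, 137.0]] 14975.0
top brass [409.2 273.2] [[396.0, 260.0], [422.0, 260.0], [422.0, 286.0], [396.0, 286.0]] 525.0
```

View pics/topc.png

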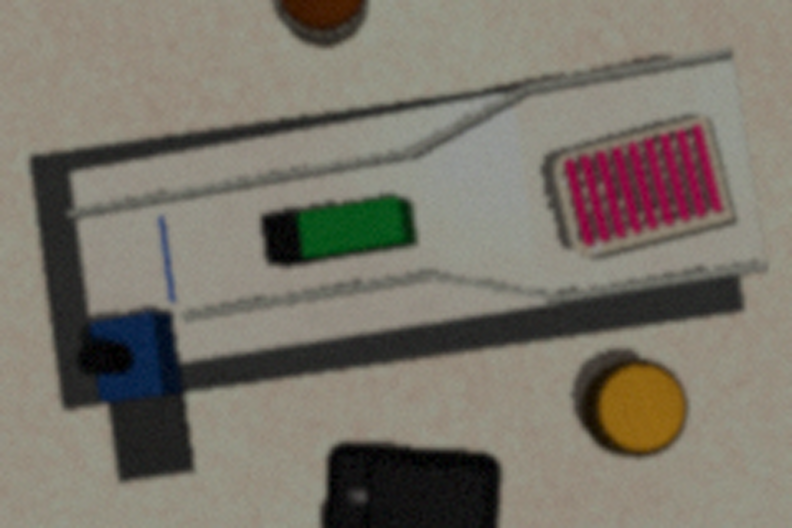

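View pics/scenec.png

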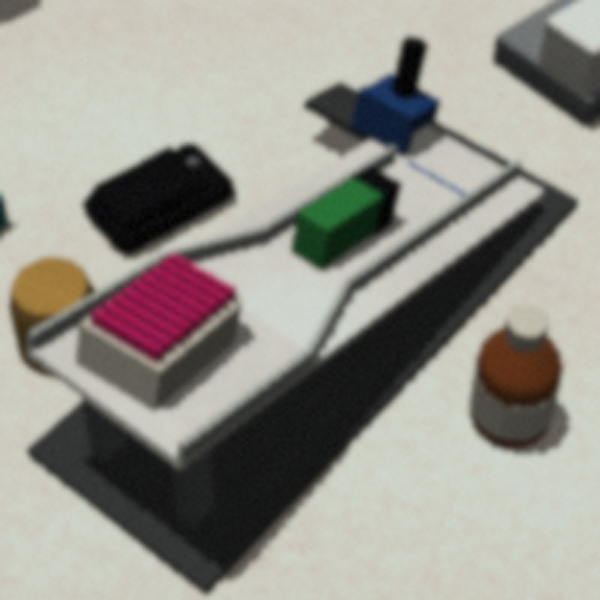

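The crops show the chute's wall corners clearly in both views. The mailer's black end points downhill, and the stop is parked on the robot side. I'll triangulate the corners and fit a rigid frame to them.

```bash
cat >> h.py <<'E'
def chute_R(yaw,t=np.radians(14)):
    c,s=np.cos(yaw),np.sin(yaw)
    x=np.array([c*np.cos(t),s*np.cos(t),-np.sin(t)]);y=np.array([-s,c,0]);return np.c_[x,y,np.cross(x,y)]
E
python3 - <<'E'
from h import *
d=pickle.load(open("s0.pkl","rb"));T,S=d["top"],d["scene"]
from scipy.spatial.transform import Rotation as Ro
C=[((730,54),(180,447),(-200,-57,12)),((765,265),(32,337),(-200,57,12)),((68,213),(517,170),(180,-34,12)),((185,316),(393,155),(122,34,12)),
((435,272),(268,235),(-20,34,12)),((415,155),(350,287),(-20,-34,12)),((525,92),(312,355),(-90,-57,12)),((548,293),(185,252),(-90,57,12)),((88,355),(413,45),(152,70,76))]
W=[];M=[]
for a,b,m in C:
    P,e=tri(T,np.array(a)/3.3+[215,150],S,np.array(b)/3+[220,170]);W.append(P);M.append(m);print(m,P.round(1),round(e,1))
W=np.array(W);M=np.array(M,float)
R,_=Ro.align_vectors(W-W.mean(0),M-M.mean(0));R=R.as_matrix()
print("free fit tilt",np.degrees(np.arcsin(-R[2,0])),"roll",np.degrees(R[2,1]))
yaw=np.arctan2(R[1,0],R[0,0]);R=chute_R(yaw);O=W.mean(0)-R@M.mean(0)
print("yaw",np.degrees(yaw),"O",O.round(1));print((W-O-M@R.T).round(1))
pickle.dump((R,O),open("ch.pkl","wb"))
n=R[:,2]
def inch(p,h):return (R.T@(plane(T,p,n,n@O+h)-O))
c=blobs(T,(50,120,40),(75,255,255),60,(290,190,350,240))[0]
print("green box chute",[inch(q,34).round(1).tolist() for q in cv2.boxPoints(cv2.minAreaRect(c))])
# black end + green outline
print("mailer far end",inch(np.array((265,240))/3.3+[215,150],34).round(1),inch(np.array((405,222))/3.3+[215,150],34).round(1))
for nm,pts in (("cassette pink",[(567,160),(703,126),(722,210),(590,246)]),):
    Q=[inch(np.array(q)/3.3+[215,150],39) for q in pts];print(nm,np.round(Q,1).tolist(),np.mean(Q,0).round(1))
print("tray", [onz(T,q,35).round(0).tolist() for q in ((471,286),(489,226),(573,251),(555,311))], onz(T,(522,268.5),25).round(0))
print("canister",onz(T,(409,273),62).round(0),"bottle",onz(T,(313,142),100).round(0),"mouse",onz(T,(340,301),30).round(0),"console",onz(T,(148,246),40).round(0))
E
```

```text
(-200, -57, 12) [ 626.9 -178.   127.5] 0.2
(-200, 57, 12) [ 515.8 -195.   128.2] 0.8
(180, -34, 12) [550.3 183.6  29. ] 2.2
(122, 34, 12) [491.8 115.2  45.5] 0.6
(-20, 34, 12) [515.4 -22.9  84.5] 3.8
(-20, -34, 12) [579.6 -11.9  82.5] 3.4
(-90, -57, 12) [611.6 -71.5  98.1] 1.8
(-90, 57, 12) [503.9 -81.5 103.1] 6.8
(152, 70, 76) [465.7 158.8 105. ] 4.0
free fit tilt 14.87728137296726 roll 3.433200033027676
yaw 97.96481076341774 O [546.    2.7  66.3]
[[-2.   0.6  1.2]
 [-0.2 -0.5  2. ]
 [-4.7  0.3 -5.3]
 [-3.7 -3.  -2.9]
 [ 0.8 -4.6  1.8]
 [-2.4 -3.  -0.2]
 [-2.5  1.5 -1.6]
 [ 2.7  7.2  3.5]
 [12.1  1.5  1.8]]
green box chute [[41.9, -7.5, 34.0], [-20.4, -6.8, 34.0], [-20.8, 18.8, 34.0], [41.4, 18.5, 34.0]]
mailer far end [60.4  5.7 34. ] [-18.2   8.   34. ]
cassette pink [[-109.7, -10.4, 39.0], [-181.8, -16.5, 39.0], [-185.1, 27.9, 39.0], [-115.3, 36.0, 39.0]] [-148.     9.2   39. ]
tray [[420.0, -257.0, 35.0], [532.0, -292.0, 35.0], [486.0, -448.0, 35.0], [375.0, -412.0, 35.0]] [ 453. -356.   25.]
canister [ 443. -138.   62.] bottle [675.  37. 100.] mouse [390. -14.  30.] console [490. 345.  40.]
```

```bash
python3 - <<'E'
from h import *
from scipy.spatial.transform import Rotation as Ro
d=pickle.load(open("s0.pkl","rb"));T,S=d["top"],d["scene"]
C=[((730,54),(180,447),(-200,-57,12)),((765,265),(32,337),(-200,57,12)),((68,213),(517,170),(180,-34,12)),((185,316),(393,155),(122,34,12)),
((435,272),(268,235),(-20,34,12)),((415,155),(350,287),(-20,-34,12)),((525,92),(312,355),(-90,-57,12))]
t=lambda a:np.array(a)/3.3+[215,150]
W=np.array([tri(T,t(a),S,np.array(b)/3+[220,170])[0] for a,b,m in C]);M=np.array([m for *_,m in C],float)
R=Ro.align_vectors(W-W.mean(0),M-M.mean(0))[0].as_matrix();yaw=np.arctan2(R[1,0],R[0,0])
R=chute_R(yaw);O=W.mean(0)-R@M.mean(0);O[2]=(O[2]+70)/2
print(np.degrees(yaw),O.round(1));pickle.dump((R,O),open("ch.pkl","wb"))
n=R[:,2];inch=lambda p,h:(R.T@(plane(T,t(p),n,n@O+h)-O)).round(1)
print("knob top",inch((97,357),76),"block",[inch(p,34) for p in((92,322),(158,313),(165,397),(100,402))])
print("blue line",inch((160,215),0),inch((174,300),0))
for nm,s,p in(("end -y wall",(68,213),(180,-34)),("+y end",(185,316),(122,34))):print(nm,inch(s,12))
w=lambda p:(O+R@np.array(p,float)).round(1)
for p in((152,70,76),(20,6,34),(-148,9,39)):print(p,w(p))
s=inch((97,357),76);print("knob world",w(s));print("R",R.round(3).tolist())
m=T["image"];c=blobs(T,(0,0,0),(180,255,45),20,(232,240,260,275));print([ (cv2.boundingRect(x),cv2.contourArea(x)) for x in c])
E
```

```text
98.63158404473594 [543.5   1.4  67.8]
knob top [150.2  53.5  76. ] block [array([167. ,  31.3,  34. ]), array([128. ,  32.3,  34. ]), array([130.6,  78.5,  34. ]), array([168.6,  75.8,  34. ])]
blue line [131.1 -25.4  -0. ] [129.7  23.8  -0. ]
end -y wall [181.4 -34.1  12. ]
+y end [120.3  34.7  12. ]
(152, 70, 76) [449.4 154.8 104.7]
(20, 6, 34) [533.5  27.8  95.9]
(-148, 9, 39) [ 554.8 -132.6  141.4]
knob world [466.  155.6 105.2]
R [[-0.146, -0.989, -0.036], [0.959, -0.15, 0.239], [-0.242, 0.0, 0.97]]
[((232, 240, 24, 33), 387.0), ((249, 270, 11, 5), 28.0)]
```

```bash
cat >> h.py <<'E'
from scipy.spatial.transform import Rotation as Ro
R,O=pickle.load(open("ch.pkl","rb"))
RT=np.c_[R[:,0],-R[:,1],-R[:,2]]
def w(p):return O+R@np.array(p,float)
def rot(st):return Ro.from_quat(st["tool_rot"],scalar_first=True)
def plan(pos,Rm=RT,step=200.,ang=34.,start=None):
    "per-call shifts (m) and turns (deg), in tool axes at the start of each call"
    from rig import monitor
    s=monitor.state();p=s["position"];r=rot(s)
    if start: p,r=start
    G=Ro.from_matrix(Rm)
    n=int(max(1,np.ceil(np.linalg.norm(pos-p)/step),np.ceil(np.degrees((r.inv()*G).magnitude())/ang)))
    rv=(r.inv()*G).as_rotvec();dp=(pos-p)/n
    for i in range(n):
        print(np.r_[(r.inv().apply(dp)/1000).round(4),np.degrees(rv/n).round(2)].tolist());r=r*Ro.from_rotvec(rv/n)
    return pos,G
E
python3 - <<'E'
from h import *
plan(w((15,6,150)))
E
```

```text
[-0.1242, -0.1145, -0.0005, 1.98, -3.1, 16.35]
[-0.1511, -0.0747, 0.0103, 1.98, -3.1, 16.35]
[-0.1651, -0.0287, 0.0207, 1.98, -3.1, 16.35]
[-0.1651, 0.0196, 0.0299, 1.98, -3.1, 16.35]
```

Emit:
{"name": "move_arm", "arguments": {"rows": [[-0.124, -0.1145, 0, 2, -3.1, 16.3, 0.05], [-0.124, -0.1145, 0, 2, -3.1, 16.3, 0.05], [-0.124, -0.1145, 0, 2, -3.1, 16.3, 0.05], [-0.124, -0.1145, 0, 2, -3.1, 16.3, 0.05], [-0.124, -0.1145, 0, 2, -3.1, 16.3, 0.05]]}}

```text
clock: 0.52
position: [265.8, 477.8, 207.2]
tool_rot: [0.025, 0.277, 0.96, -0.023]
ft_force: [-0.2, -0.5, 0.3]
opening: 0.582
grasp_force: 0.0
```

Emit:
{"name": "move_arm", "arguments": {"rows": [[-0.151, -0.075, 0.01, 2, -3.1, 16.3, 0.05], [-0.151, -0.075, 0.01, 2, -3.1, 16.3, 0.05], [-0.151, -0.075, 0.01, 2, -3.1, 16.3, 0.05], [-0.151, -0.075, 0.01, 2, -3.1, 16.3, 0.05], [-0.151, -0.075, 0.01, 2, -3.1, 16.3, 0.05]]}}

```text
clock: 0.93
position: [354.7, 334.3, 208.7]
tool_rot: [0.049, 0.411, 0.909, -0.042]
ft_force: [0.4, 0.1, -0.1]
opening: 0.59
grasp_force: 0.0
```

Emit:
{"name": "move_arm", "arguments": {"rows": [[-0.165, -0.029, 0.021, 2, -3.1, 16.3, 0.05], [-0.165, -0.029, 0.021, 2, -3.1, 16.3, 0.05], [-0.165, -0.029, 0.021, 2, -3.1, 16.3, 0.05], [-0.165, -0.029, 0.021, 2, -3.1, 16.3, 0.05], [-0.165, -0.029, 0.021, 2, -3.1, 16.3, 0.05]]}}

```text
clock: 1.35
position: [443.5, 190.5, 209.3]
tool_rot: [0.072, 0.535, 0.839, -0.062]
ft_force: [-0.2, -0.1, 0.3]
opening: 0.586
grasp_force: 0.0
```

Emit:
{"name": "move_arm", "arguments": {"rows": [[-0.165, 0.02, 0.03, 2, -3.1, 16.3, 0.05], [-0.165, 0.02, 0.03, 2, -3.1, 16.3, 0.05], [-0.165, 0.02, 0.03, 2, -3.1, 16.3, 0.05], [-0.165, 0.02, 0.03, 2, -3.1, 16.3, 0.05], [-0.165, 0.02, 0.03, 2, -3.1, 16.3, 0.05]]}}

```text
clock: 1.77
position: [532.9, 47.2, 209.7]
tool_rot: [0.093, 0.648, 0.752, -0.08]
ft_force: [-0.9, 0.6, 1.3]
opening: 0.587
grasp_force: 0.0
```

```bash
python3 - <<'E'
from rig import monitor, snapshot
from h import *
s=snapshot("wrist");pickle.dump(s,open("w1.pkl","wb"));cv2.imwrite("pics/w1.png",s["image"][:,:,::-1])
print("tcp chute",(R.T@(monitor.state()["position"]-O)).round(1));plan(w((15,6,150)))
n=R[:,2]
c=blobs(s,(45,100,30),(80,255,255),200)[0];print(cen(c),[(np.array(q).round(),(R.T@(plane(s,q,n,n@O+34)-O)).round(1)) for q in cv2.boxPoints(cv2.minAreaRect(c))])
E
```

```text
tcp chute [ 13.3   4.6 149.3]
[0.0017, -0.0015, -0.0007, -0.05, -0.03, -0.05]
(318.87559274755927, 217.52440725244074) [(array([304., 186.], dtype=float32), array([39.6, 16.9, 34. ])), (array([334., 186.], dtype=float32), array([39.6, -7.1, 34. ])), (array([334., 250.], dtype=float32), array([-15.3,  -7.7,  34. ])), (array([304., 250.], dtype=float32), array([-15.2,  17.8,  34. ]))]
```

View pics/w1.png

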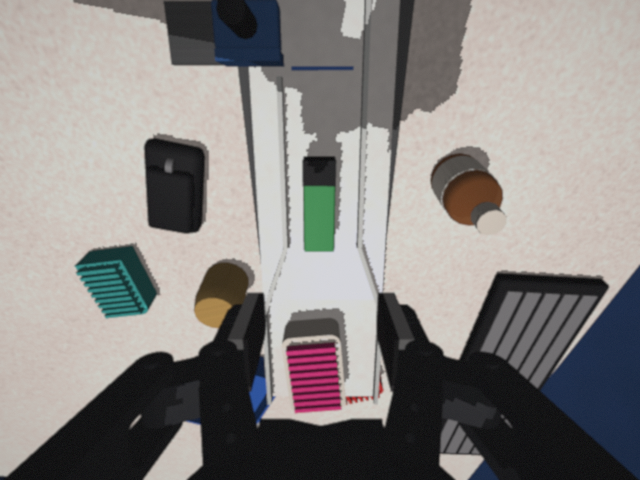

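The wrist view shows the mailer at columns 304–334, rows 156–250, well aligned with the chute. Its centre is about chute (23, 5). I'll descend and grip it there.

Emit:
{"name": "move_arm", "arguments": {"rows": [[0.009, 0, 0.04, 0, 0, 0, 0.05], [0.009, 0, 0.08, 0, 0, 0, 0.05], [0.009, 0, 0.11, 0, 0, 0, 0.05], [0.009, 0, 0.125, 0, 0, 0, 0.05], [0.009, 0, 0.138, 0, 0, 0, 0.05]], "force": 30}}

```text
clock: 2.23
position: [532.0, 28.5, 70.7]
tool_rot: [0.09, 0.645, 0.754, -0.08]
ft_force: [0.7, 0.2, 0.6]
opening: 0.581
grasp_force: 0.0
```

Emit:
{"name": "move_arm", "arguments": {"rows": [[0, 0, 0, 0, 0, 0, 0.05], [0, 0, 0, 0, 0, 0, 0.015], [0, 0, 0, 0, 0, 0, 0.015], [0, 0, 0, 0, 0, 0, 0.015], [0, 0, 0, 0, 0, 0, 0.015]]}}

```text
clock: 2.65
position: [533.5, 28.2, 76.3]
tool_rot: [0.091, 0.646, 0.754, -0.08]
ft_force: [-12.2, 4.3, 16.3]
opening: 0.177
grasp_force: 8.5
```

```bash
python3 - <<'E'
from rig import monitor, snapshot
from h import *
s=monitor.state();print("tcp chute",(R.T@(s["position"]-O)).round(1),s["ft_force"],s["opening"],s["grasp_force"])
a=snapshot("wrist")["image"];b=snapshot("scene")["image"]
b=cv2.resize(b[150:330,230:440],None,fx=2.2,fy=2.2)
a=cv2.resize(a,None,fx=.6,fy=.6)
o=np.zeros((600,800,3),np.uint8);o[:288,:384]=a;o[:396-0,384:384+416]=b[:396,:416];cv2.imwrite("pics/g1.png",o[:,:,::-1])
E
```

```text
tcp chute [25.2  5.9 15.1] [-12.22554695   4.3233241   16.30401887] 0.17693645393118348 8.516271016560495
```

View pics/g1.png

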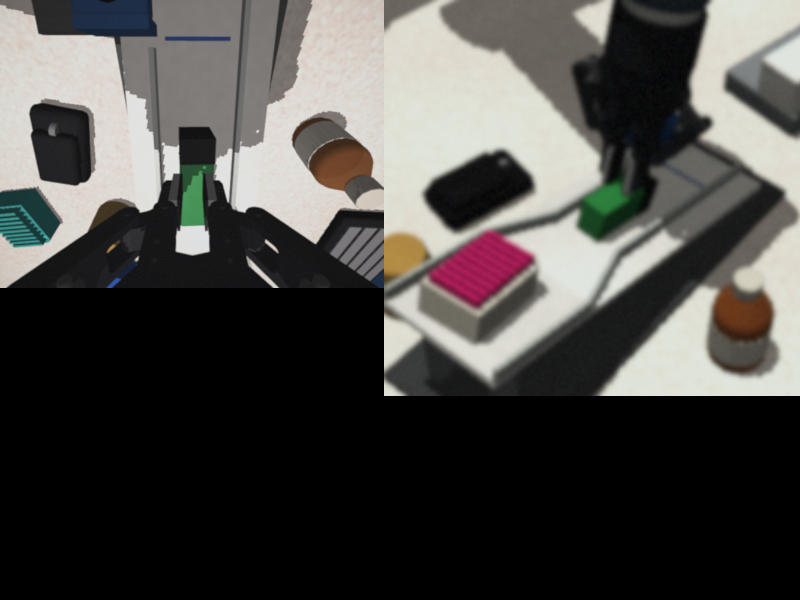

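The wrist view shows the mailer between the fingers. The fingers met it only at their tips and wedged upward, with 16 N on the wrist. I'll open them, nudge the mailer to the lane centre and regrip deeper.

Emit:
{"name": "move_arm", "arguments": {"rows": [[0, 0, 0, 0, 0, 0, 0.036], [0, 0, 0, 0, 0, 0, 0.036], [0, 0, 0, 0, 0, 0, 0.036], [0, 0.005, 0, 0, 0, 0, 0.036], [0, 0.01, 0, 0, 0, 0, 0.036]]}}

```text
clock: 3.17
position: [542.6, 28.9, 74.3]
tool_rot: [0.09, 0.646, 0.754, -0.082]
ft_force: [-18.4, 3.8, 25.6]
opening: 0.419
grasp_force: 13.4
```

Emit:
{"name": "move_arm", "arguments": {"rows": [[0, 0, 0, 0, 0, 0, 0.036], [0, -0.005, 0, 0, 0, 0, 0.032], [0, -0.005, 0, 0, 0, 0, 0.032], [0, -0.005, 0, 0, 0, 0, 0.032], [0, -0.005, 0, 0, 0, 0, 0.032]]}}

```text
clock: 3.58
position: [539.3, 28.3, 74.1]
tool_rot: [0.092, 0.646, 0.754, -0.079]
ft_force: [-4.7, 1.6, 7.0]
opening: 0.377
grasp_force: 3.6
```

```bash
python3 - <<'E'
from rig import monitor, snapshot
from h import *
s=monitor.state();print("tcp chute",(R.T@(s["position"]-O)).round(1),s["ft_force"],s["opening"],s["grasp_force"])
a=snapshot("wrist")["image"][150:420,200:440]
a=cv2.resize(a,None,fx=2,fy=2);cv2.imwrite("pics/g2.png",a[:,:,::-1])
E
```

```text
tcp chute [24.9  0.1 12.8] [-4.74273662  1.55390514  7.0099819 ] 0.3766796000928915 3.5806413082173094
```

View pics/g2.png

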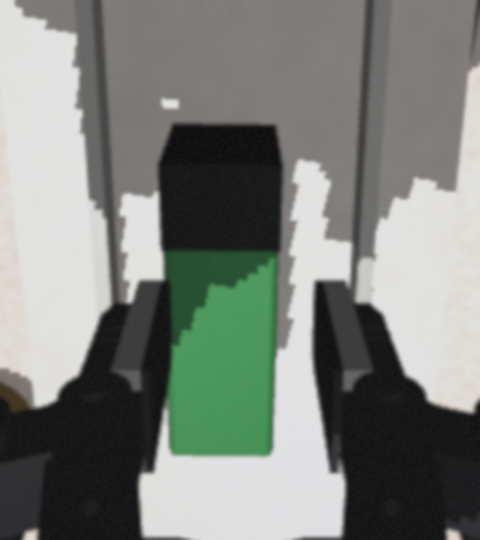

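The right finger is touching the -y wall. The gripper centre is at about col 243 and the lane centre at about col 236, so the gripper is about 1.7 mm too far towards -y. I'll shift back and close.

Emit:
{"name": "move_arm", "arguments": {"rows": [[0, -0.0017, -0.001, 0, 0, 0, 0.032], [0, -0.0017, -0.001, 0, 0, 0, 0.032], [0, -0.0017, -0.001, 0, 0, 0, 0.02], [0, -0.0017, -0.001, 0, 0, 0, 0.02], [0, -0.0017, -0.001, 0, 0, 0, 0.02]]}}

```text
clock: 4.05
position: [536.0, 28.1, 76.1]
tool_rot: [0.09, 0.646, 0.753, -0.082]
ft_force: [-12.6, 3.9, 21.0]
opening: 0.24
grasp_force: 10.2
```

Emit:
{"name": "move_arm", "arguments": {"rows": [[0, 0, 0, 0, 0, 0, 0.018], [0, 0, 0, 0, 0, 0, 0.018], [0, 0, 0, 0, 0, 0, 0.018]]}}

```text
clock: 4.3
position: [536.4, 28.3, 76.9]
tool_rot: [0.091, 0.646, 0.753, -0.081]
ft_force: [-15.2, 5.5, 23.2]
opening: 0.212
grasp_force: 12.0
```

```bash
python3 - <<'E'
from rig import monitor, snapshot
from h import *
s=monitor.state();print("tcp chute",(R.T@(s["position"]-O)).round(1),s["ft_force"],s["wrist_torque"])
a=cv2.resize(snapshot("wrist")["image"][150:420,200:440],None,fx=1.65,fy=1.65)
b=cv2.resize(snapshot("scene")["image"][160:280,290:390],None,fx=4,fy=4,interpolation=cv2.INTER_CUBIC)
o=np.zeros((480,800,3),np.uint8);o[:a.shape[0],:a.shape[1]]=a;o[:480,400:800]=b;cv2.imwrite("pics/g3.png",o[:,:,::-1])
E
```

```text
tcp chute [24.7  3.  15.6] [-15.20924914   5.47398641  23.20005408] [-0.06450449  2.58653094 -0.66291818]
```

View pics/g3.png

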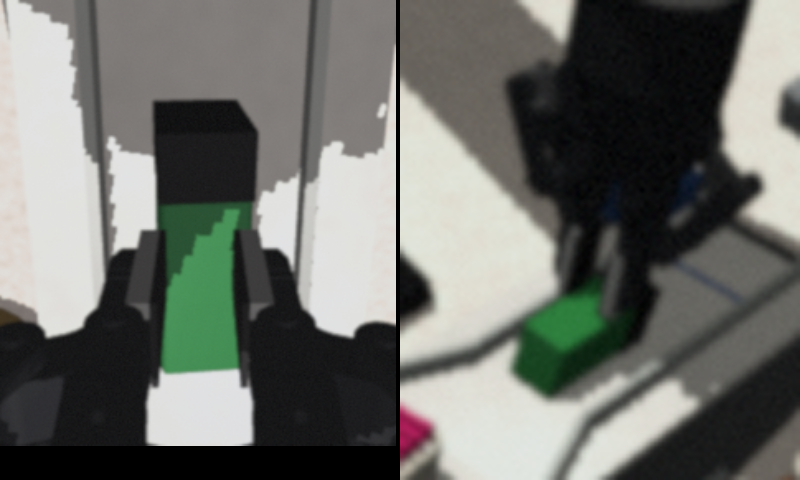

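```bash
python3 - <<'E'
from h import *
S=pickle.load(open("s0.pkl","rb"))["scene"]
def proj(p):
    c=S["view"]@np.r_[w(p),1];q=S["mtx"]@c[:3];q=q[:2]/q[2];return ((q-[290,160])*4+[400,0]).round().tolist()
for p in ((25,-8,15),(25,-8,34),(14,-12,20),(36,-12,20),(36,12,20),(-15,-13,34),(-15,13,34),(-15,-13,0),(61,-13,34),(61,13,34),(61,-13,0),(-20,-34,12),(122,-34,12),(130,-23,0),(130,23,0)):print(p,proj(p))
from rig import monitor
s=monitor.state();y=R[:,1];o,d=ray(S,((615-400)/4+290,310/4+160))
for yy in(-6,-13):
    k=(y@(O-o)+yy)/(y@d);print(yy,(R.T@(o+k*d-O)).round(1))
c=blobs(S,(50,120,40),(75,255,255),100)[0]
E
```

```text
(25, -8, 15) [601.0, 347.0]
(25, -8, 34) [608.0, 316.0]
(14, -12, 20) [595.0, 352.0]
(36, -12, 20) [622.0, 334.0]
(36, 12, 20) [583.0, 311.0]
(-15, -13, 34) [566.0, 355.0]
(-15, 13, 34) [522.0, 328.0]
(-15, -13, 0) [553.0, 411.0]
(61, -13, 34) [659.0, 292.0]
(61, 13, 34) [617.0, 267.0]
(61, -13, 0) [646.0, 347.0]
(-20, -34, 12) [586.0, 418.0]
(122, -34, 12) [752.0, 301.0]
(130, -23, 0) [738.0, 303.0]
(130, 23, 0) [666.0, 263.0]
-6 [34.2 -6.  31.9]
-13 [ 21.3 -13.   42.2]
```

Projecting the known geometry settles it: both fingertips are standing on the mailer's top, at h≈32–34 mm. So the real tips sit about 17 mm behind the reported TCP, and I must go deeper. I'll lift, open, recentre and descend, watching the force.

Emit:
{"name": "move_arm", "arguments": {"rows": [[0, 0, -0.02, 0, 0, 0, 0.02], [0, -0.0015, -0.02, 0, 0, 0, 0.045], [0, -0.0015, -0.02, 0, 0, 0, 0.045], [0, -0.0015, -0.015, 0, 0, 0, 0.045], [0, -0.0015, 0, 0, 0, 0, 0.045]]}}

```text
clock: 4.82
position: [537.2, 27.8, 75.1]
tool_rot: [0.093, 0.646, 0.754, -0.078]
ft_force: [0.4, 0.4, 0.9]
opening: 0.526
grasp_force: 0.0
```

Emit:
{"name": "move_arm", "arguments": {"rows": [[0, 0, 0.006, 0, 0, 0, 0.045], [0, 0, 0.01, 0, 0, 0, 0.045], [0, 0, 0.012, 0, 0, 0, 0.045], [0, 0, 0.012, 0, 0, 0, 0.045]]}}

```text
clock: 5.15
position: [535.9, 24.8, 62.0]
tool_rot: [0.092, 0.646, 0.754, -0.08]
ft_force: [-0.1, 0.3, -0.5]
opening: 0.528
grasp_force: 0.0
```

```bash
python3 - <<'E'
from rig import monitor, snapshot
from h import *
s=monitor.state();print("tcp chute",(R.T@(s["position"]-O)).round(1),s["ft_force"].round(1))
a=cv2.resize(snapshot("wrist")["image"][150:420,200:440],None,fx=1.65,fy=1.65)
b=cv2.resize(snapshot("scene")["image"][160:280,290:390],None,fx=4,fy=4,interpolation=cv2.INTER_CUBIC)
o=np.zeros((480,800,3),np.uint8);o[:a.shape[0],:a.shape[1]]=a;o[:480,400:800]=b;cv2.imwrite("pics/g4.png",o[:,:,::-1])
E
```

```text
tcp chute [25.   4.   0.3] [-0.1  0.3 -0.5]
```

View pics/g4.png

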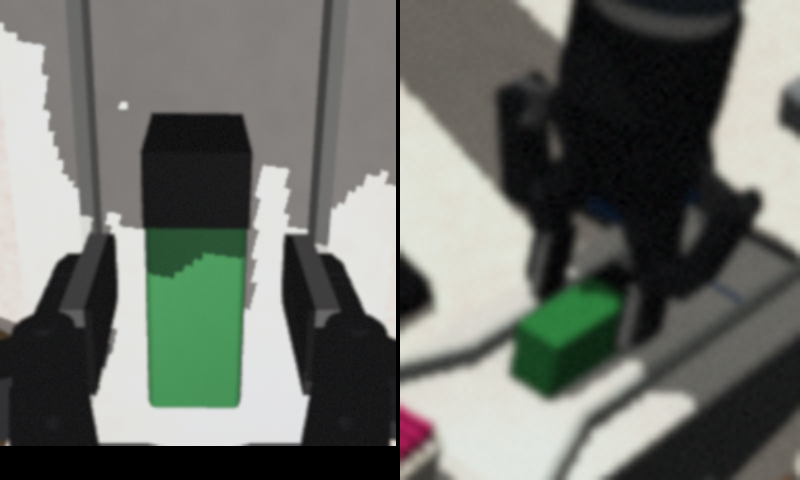

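The fingers now straddle the mailer, and the near tip at (635,345) is clearly beside it. Closing now.

Emit:
{"name": "move_arm", "arguments": {"rows": [[0, 0, 0, 0, 0, 0, 0.018], [0, 0, 0, 0, 0, 0, 0.018], [0, 0, 0, 0, 0, 0, 0.018], [0, 0, 0, 0, 0, 0, 0.018], [0, 0, 0, 0, 0, 0, 0.018]], "force": 40}}

```text
clock: 5.67
position: [537.0, 25.1, 63.6]
tool_rot: [0.093, 0.646, 0.754, -0.079]
ft_force: [-0.8, 0.9, 3.8]
opening: 0.291
grasp_force: 39.8
```

Emit:
{"name": "move_arm", "arguments": {"rows": [[0, 0, 0, 0, 0, 0, 0.015], [0, 0, -0.02, 0, 0, 0, 0.015], [0, 0, -0.05, 0, 0, 0, 0.015], [0, 0, -0.09, 0, 0, 0, 0.015], [0, 0, -0.12, 0, 0, 0, 0.015]]}}

```text
clock: 6.08
position: [531.8, 54.0, 181.0]
tool_rot: [0.092, 0.646, 0.754, -0.079]
ft_force: [1.0, -0.2, 0.7]
opening: 0.287
grasp_force: 39.6
```

```bash
python3 - <<'E'
from rig import monitor, snapshot
from h import *
s=monitor.state();print("tcp chute",(R.T@(s["position"]-O)).round(1),s["ft_force"].round(1),s["opening"],s["grasp_force"])
T=snapshot("top");S=snapshot("scene")
for x in(T,S):
    for c in blobs(x,(50,100,25),(80,255,255),40)[:3]:print(cen(c),cv2.contourArea(c))
T0=pickle.load(open("s0.pkl","rb"))["top"]
t=[(471,286),(489,226),(573,251),(555,311)];Q=np.array([onz(T0,q,35)[:2] for q in t]);C=Q.mean(0)
e=(Q[1]-Q[0]);print("tray",C,"edge01",e,np.linalg.norm(e),"edge12",Q[2]-Q[1],np.linalg.norm(Q[2]-Q[1]))
E
```

```text
tcp chute [ 24.8   3.7 122.9] [ 1.  -0.2  0.7] 0.28741842999806794 39.5580518245697
(307.3768115942029, 211.66666666666666) 437.0
(344.33616352201255, 189.04245283018867) 530.0
tray [ 453.1487382  -352.34869508] edge01 [112.27887412 -34.95010303] 117.59275179894205 edge12 [ -45.82185188 -156.11868637] 162.70429110112374
```

```bash
python3 - <<'E'
from h import *
a=np.radians(73.7);x=np.array([np.cos(a),np.sin(a),0]);z=np.array([0,0,-1.])
Rm=np.c_[x,np.cross(z,x),z]
p=plan(np.array([453,-352,170.]),Rm,step=190)
from rig import monitor;print(monitor.state()["qpos"].round(2))
E
```

```text
[-0.1246, -0.0481, 0.0359, 1.22, 4.57, 8.34]
[-0.1327, -0.0287, 0.0265, 1.22, 4.57, 8.34]
[-0.1371, -0.0086, 0.0161, 1.22, 4.57, 8.34]
[ 0.02  0.01  1.88 -0.26  1.22 -0.05]
```

Emit:
{"name": "move_arm", "arguments": {"rows": [[-0.0245, -0.0095, 0.007, 1.2, 4.6, 8.3, 0.015], [-0.05, -0.019, 0.014, 1.2, 4.6, 8.3, 0.015], [-0.075, -0.029, 0.0215, 1.2, 4.6, 8.3, 0.015], [-0.1, -0.0385, 0.029, 1.2, 4.6, 8.3, 0.015], [-0.1245, -0.048, 0.036, 1.2, 4.6, 8.3, 0.015]]}}

```text
clock: 6.6
position: [503.1, -82.9, 172.8]
tool_rot: [0.06, 0.702, 0.707, -0.055]
ft_force: [-0.8, -0.5, -1.0]
opening: 0.291
grasp_force: 39.5
```

Emit:
{"name": "move_arm", "arguments": {"rows": [[-0.0265, -0.0057, 0.0053, 1.2, 4.6, 8.3, 0.015], [-0.053, -0.0115, 0.0106, 1.2, 4.6, 8.3, 0.015], [-0.08, -0.017, 0.016, 1.2, 4.6, 8.3, 0.015], [-0.106, -0.023, 0.021, 1.2, 4.6, 8.3, 0.015], [-0.1325, -0.0285, 0.0265, 1.2, 4.6, 8.3, 0.015]]}}

```text
clock: 7.02
position: [475.7, -218.1, 168.0]
tool_rot: [0.028, 0.754, 0.656, -0.029]
ft_force: [-0.5, 0.3, -0.6]
opening: 0.294
grasp_force: 39.5
```

Emit:
{"name": "move_arm", "arguments": {"rows": [[-0.0275, -0.0017, 0.003, 1.2, 4.6, 8.3, 0.015], [-0.055, -0.0035, 0.0065, 1.2, 4.6, 8.3, 0.015], [-0.082, -0.005, 0.0095, 1.2, 4.6, 8.3, 0.015], [-0.11, -0.007, 0.013, 1.2, 4.6, 8.3, 0.015], [-0.137, -0.0085, 0.016, 1.2, 4.6, 8.3, 0.015]]}}

```text
clock: 7.43
position: [448.2, -353.3, 162.8]
tool_rot: [-0.005, 0.8, 0.6, -0.004]
ft_force: [0.1, 1.3, -0.0]
opening: 0.29
grasp_force: 39.5
```

```bash
python3 - <<'E'
from h import *
a=np.radians(73.7);x=np.array([np.cos(a),np.sin(a),0]);z=np.array([0,0,-1.])
plan(np.array([453,-352,10.]),np.c_[x,np.cross(z,x),z],step=500)
from rig import monitor;s=monitor.state();print(s["position"].round(1),s["opening"],s["grasp_force"])
E
```

```text
[0.0026, 0.0061, 0.1527, -0.7, -0.01, -0.02]
[ 448.2 -353.3  162.8] 0.28990314791768057 39.54624652862549
```

Emit:
{"name": "move_arm", "arguments": {"rows": [[0.002, 0.005, 0.035, 0, 0, 0, 0.015], [0.002, 0.005, 0.075, 0, 0, 0, 0.015], [0.002, 0.005, 0.11, 0, 0, 0, 0.015], [0.002, 0.005, 0.135, 0, 0, 0, 0.015], [0.002, 0.005, 0.148, 0, 0, 0, 0.015]]}}

```text
clock: 7.85
position: [450.5, -348.7, 11.1]
tool_rot: [-0.008, 0.8, 0.6, -0.004]
ft_force: [0.4, -0.2, -0.6]
opening: 0.293
grasp_force: 39.5
```

Emit:
{"name": "move_arm", "arguments": {"rows": [[0, 0, 0.002, 0, 0, 0, 0.015], [0, 0, 0.004, 0, 0, 0, 0.015], [0, 0, 0.006, 0, 0, 0, 0.015], [0, 0, 0.006, 0, 0, 0, 0.015]]}}

```text
clock: 8.18
position: [454.5, -352.6, 12.3]
tool_rot: [-0.002, 0.8, 0.6, -0.003]
ft_force: [-0.7, 0.3, -0.4]
opening: 0.293
grasp_force: 39.5
```

Emit:
{"name": "move_arm", "arguments": {"rows": [[0, 0, 0.002, 0, 0, 0, 0.015], [0, 0, 0.004, 0, 0, 0, 0.015], [0, 0, 0.005, 0, 0, 0, 0.015], [0, 0, 0.005, 0, 0, 0, 0.015]]}}

```text
clock: 8.52
position: [453.6, -351.6, 5.7]
tool_rot: [-0.003, 0.8, 0.6, -0.003]
ft_force: [-0.3, -0.2, -1.8]
opening: 0.292
grasp_force: 39.5
```

Emit:
{"name": "move_arm", "arguments": {"rows": [[0, 0, 0, 0, 0, 0, 0.05], [0, 0, 0, 0, 0, 0, 0.05], [0, 0, 0, 0, 0, 0, 0.05], [0, 0, 0, 0, 0, 0, 0.05]]}}

```text
clock: 8.85
position: [453.7, -351.7, 5.8]
tool_rot: [-0.003, 0.8, 0.6, -0.003]
ft_force: [0.7, -0.4, 0.0]
opening: 0.587
grasp_force: 0.0
```

Emit:
{"name": "move_arm", "arguments": {"rows": [[0, 0, -0.03, 0, 0, 0, 0.05], [0, 0, -0.07, 0, 0, 0, 0.05], [0, 0, -0.11, 0, 0, 0, 0.05], [0, 0, -0.15, 0, 0, 0, 0.05], [0, 0, -0.18, 0, 0, 0, 0.05]]}}

```text
clock: 9.27
position: [456.0, -352.6, 189.7]
tool_rot: [-0.001, 0.8, 0.6, -0.003]
ft_force: [0.6, -0.8, 0.3]
opening: 0.584
grasp_force: 0.0
```

```bash
python3 - <<'E'
from h import *
from rig import monitor,snapshot
s=monitor.state();print(s["position"].round(1),s["ft_force"].round(1))
S=snapshot("scene")
for c in blobs(S,(45,100,25),(80,255,255),40)[:2]:print(cen(c),onz(S,cen(c),30).round(0),cv2.contourArea(c),np.round(cv2.boxPoints(cv2.minAreaRect(c))).tolist())
# knob approach
print("knob",w((152,55.5,76)).round(0));plan(w((152,55.5,160)),step=190)
E
```

```text
[ 456.  -352.6  189.7] [ 0.6 -0.8  0.3]
(136.99925261584454, 347.9549078226208) [ 456. -363.   30.] 669.0 [[117.0, 345.0], [151.0, 332.0], [158.0, 352.0], [124.0, 364.0]]
knob [464. 157. 105.]
[0.1706, -0.0489, 0.0016, -1.0, -4.41, -8.25]
[0.1754, -0.0239, -0.0124, -1.0, -4.41, -8.25]
[0.1755, 0.0018, -0.0261, -1.0, -4.41, -8.25]
```

The mailer lies in the tray at about (456, -363). Next is the stop knob.

Emit:
{"name": "move_arm", "arguments": {"rows": [[0.035, -0.01, 0, -1, -4.4, -8.25, 0.05], [0.07, -0.02, 0.001, -1, -4.4, -8.25, 0.05], [0.105, -0.03, 0.001, -1, -4.4, -8.25, 0.05], [0.14, -0.04, 0.002, -1, -4.4, -8.25, 0.05], [0.171, -0.049, 0.002, -1, -4.4, -8.25, 0.05]]}}

```text
clock: 9.73
position: [455.5, -171.8, 183.5]
tool_rot: [0.026, 0.754, 0.656, -0.028]
ft_force: [0.6, -0.5, 0.5]
opening: 0.582
grasp_force: 0.0
```

Emit:
{"name": "move_arm", "arguments": {"rows": [[0.035, -0.005, -0.0025, -1, -4.4, -8.25, 0.05], [0.07, -0.01, -0.005, -1, -4.4, -8.25, 0.05], [0.105, -0.0145, -0.0075, -1, -4.4, -8.25, 0.05], [0.14, -0.019, -0.01, -1, -4.4, -8.25, 0.05], [0.1755, -0.024, -0.0125, -1, -4.4, -8.25, 0.05]]}}

```text
clock: 10.15
position: [456.4, 5.4, 182.7]
tool_rot: [0.056, 0.703, 0.707, -0.053]
ft_force: [0.8, 0.4, -0.3]
opening: 0.582
grasp_force: 0.0
```

Emit:
{"name": "move_arm", "arguments": {"rows": [[0.035, 0, -0.005, -1, -4.4, -8.25, 0.05], [0.07, 0.001, -0.01, -1, -4.4, -8.25, 0.05], [0.105, 0.001, -0.0155, -1, -4.4, -8.25, 0.05], [0.14, 0.002, -0.021, -1, -4.4, -8.25, 0.05], [0.1755, 0.002, -0.026, -1, -4.4, -8.25, 0.05]]}}

```text
clock: 10.57
position: [457.4, 183.0, 181.3]
tool_rot: [0.085, 0.647, 0.754, -0.078]
ft_force: [1.3, 0.7, -0.0]
opening: 0.588
grasp_force: 0.0
```

```bash
python3 - <<'E'
from h import *
from rig import monitor,snapshot
s=monitor.state();print((R.T@(s["position"]-O)).round(1),s["ft_force"].round(1))
plan(w((152,55,160)))
W=snapshot("wrist");S=snapshot("scene");n=R[:,2]
for c in blobs(W,(105,120,30),(125,255,255),300)[:3]:
    b=cv2.boxPoints(cv2.minAreaRect(c));print(cen(c),cv2.contourArea(c),[(R.T@(plane(W,q,n,n@O+34)-O)).round(0).tolist()[:2] for q in b])
S0=pickle.load(open("s0.pkl","rb"))["scene"]
for h in(34,76):
  c=W["view"]@np.r_[w((152,54,h)),1];q=W["mtx"]@c[:3];print("knob px",q[:2]/q[2])
cv2.imwrite("pics/k.png",W["image"][:,:,::-1])
E
```

```text
[159.3  57.9 156.8] [ 1.3  0.7 -0. ]
[-0.0073, 0.0028, -0.0033, -0.39, -0.74, 0.11]
(620.8721412489631, 428.64752932811945) 2813.0 [[1.0, -200.0], [2.0, -254.0], [-135.0, -292.0], [-136.0, -232.0]]
(323.5665081880613, 226.4471209720021) 1577.5 [[170.0, 78.0], [170.0, 34.0], [130.0, 33.0], [130.0, 78.0]]
knob px [326.1226954  227.79109844]
knob px [326.59505101 244.10045372]
```

Emit:
{"name": "move_arm", "arguments": {"rows": [[-0.007, 0.0025, 0.0, -0.4, -0.7, 0, 0.05], [-0.007, 0.0025, 0.04, -0.4, -0.7, 0, 0.05], [-0.007, 0.0025, 0.08, -0.4, -0.7, 0, 0.05], [-0.007, 0.0025, 0.1, -0.4, -0.7, 0, 0.05], [-0.007, 0.0025, 0.114, -0.4, -0.7, 0, 0.05]]}}

```text
clock: 11.08
position: [462.4, 146.0, 68.9]
tool_rot: [0.091, 0.647, 0.752, -0.082]
ft_force: [-0.1, -0.1, 0.2]
opening: 0.588
grasp_force: 0.0
```

Emit:
{"name": "move_arm", "arguments": {"rows": [[0, 0, 0, 0, 0, 0, 0.05], [0, 0, 0, 0, 0, 0, 0.012], [0, 0, 0, 0, 0, 0, 0.012], [0, 0, 0, 0, 0, 0, 0.012], [0, 0, 0, 0, 0, 0, 0.012]]}}

```text
clock: 11.5
position: [465.7, 148.6, 73.8]
tool_rot: [0.093, 0.647, 0.753, -0.079]
ft_force: [-0.7, -1.6, 3.8]
opening: 0.184
grasp_force: 39.1
```

Emit:
{"name": "move_arm", "arguments": {"rows": [[0, 0, 0, 0, 0, 0, 0.012], [0, 0, 0, 0, 0, 0, 0.012]]}}

```text
clock: 11.67
position: [465.7, 148.6, 73.8]
tool_rot: [0.093, 0.646, 0.753, -0.079]
ft_force: [-0.3, -2.0, 6.5]
opening: 0.182
grasp_force: 39.3
```

```bash
python3 - <<'E'
from h import *
from rig import monitor
s=monitor.state();print((R.T@(s["position"]-O)).round(1),(R.T@s["ft_force"]).round(1),s["opening"]*85.4)
E
```

```text
[151.1  54.9  43.9] [-3.4  0.6  5.8] 15.579125424039113
```

Emit:
{"name": "move_arm", "arguments": {"rows": [[0, 0.01, 0, 0, 0, 0, 0.012], [0, 0.02, 0, 0, 0, 0, 0.012], [0, 0.03, 0, 0, 0, 0, 0.012], [0, 0.04, 0, 0, 0, 0, 0.012], [0, 0.048, 0, 0, 0, 0, 0.012]]}}

```text
clock: 12.08
position: [513.3, 155.8, 73.8]
tool_rot: [0.093, 0.646, 0.753, -0.079]
ft_force: [-2.0, -2.5, 7.2]
opening: 0.186
grasp_force: 39.5
```

Emit:
{"name": "move_arm", "arguments": {"rows": [[0, 0.002, 0, 0, 0, 0, 0.012], [0, 0.004, 0, 0, 0, 0, 0.012], [0, 0.006, 0, 0, 0, 0, 0.012], [0, 0.008, 0, 0, 0, 0, 0.012], [0, 0.008, 0, 0, 0, 0, 0.012]]}}

```text
clock: 12.5
position: [517.8, 156.5, 73.6]
tool_rot: [0.091, 0.647, 0.753, -0.083]
ft_force: [-13.4, -3.2, 17.4]
opening: 0.186
grasp_force: 40.8
```

```bash
python3 - <<'E'
from h import *
from rig import monitor
s=monitor.state();print((R.T@(s["position"]-O)).round(1),(R.T@s["ft_force"]).round(1),s["opening"]*85.4)
E
```

```text
[151.1   2.1  43.7] [-5.3 13.8 16.6] 15.869839873711843
```

The stop is at its end of travel: 14 N reaction at y≈2, which matches the lane centre. I'll release it, go above the cassette and straighten it in the hopper without lifting.

Emit:
{"name": "move_arm", "arguments": {"rows": [[0, -0.003, 0, 0, 0, 0, 0.012], [0, -0.003, 0, 0, 0, 0, 0.045], [0, -0.003, 0, 0, 0, 0, 0.045], [0, -0.003, 0, 0, 0, 0, 0.045], [0, -0.003, -0.03, 0, 0, 0, 0.045]]}}

```text
clock: 12.92
position: [511.2, 162.4, 95.5]
tool_rot: [0.088, 0.646, 0.753, -0.084]
ft_force: [-0.5, 0.0, -1.1]
opening: 0.527
grasp_force: 0.0
```

Emit:
{"name": "move_arm", "arguments": {"rows": [[0, 0, -0.04, 0, 0, 0, 0.075], [0, 0, -0.075, 0, 0, 0, 0.075], [-0.04, 0, -0.085, 0, 0, 0, 0.075], [-0.08, 0, -0.085, 0, 0, 0, 0.075], [-0.12, 0, -0.085, 0, 0, 0, 0.075]]}}

```text
clock: 13.33
position: [530.9, 68.8, 214.1]
tool_rot: [0.093, 0.646, 0.754, -0.078]
ft_force: [-0.6, 0.1, 0.3]
opening: 0.878
grasp_force: 0.0
```

Emit:
{"name": "move_arm", "arguments": {"rows": [[-0.04, 0, 0, 0, 0, 0, 0.075], [-0.08, 0, 0, 0, 0, 0, 0.075], [-0.12, 0, 0, 0, 0, 0, 0.075], [-0.15, 0, 0, 0, 0, 0, 0.075], [-0.175, 0, 0, 0, 0, 0, 0.075]]}}

```text
clock: 13.75
position: [556.2, -101.1, 255.3]
tool_rot: [0.092, 0.647, 0.753, -0.079]
ft_force: [1.1, -0.4, -1.0]
opening: 0.877
grasp_force: 0.0
```

```bash
python3 - <<'E'
from h import *
from rig import monitor,snapshot
s=monitor.state();p=R.T@(s["position"]-O);print(p.round(1),(R.T@s["ft_force"]).round(1),s["opening"]*85.4)
plan(w((-146,7,150)))
W=snapshot("wrist");S=snapshot("scene");T=snapshot("top");n=R[:,2]
print("cam rel tcp in chute",(R.T@(ray(W,(320,240))[0]-s["position"])).round(0))
for nm,I in(("w",W),("s",S),("t",T)):
    for c in blobs(I,(160,120,60),(176,255,255),60):
        b=cv2.boxPoints(cv2.minAreaRect(c));q=[(R.T@(plane(I,v,n,n@O+39)-O)).round(0)[:2].tolist() for v in b]
        if abs(np.mean(q,0)[1])<80:print(nm,np.mean(q,0),q,cv2.contourArea(c))
for c in blobs(S,(105,140,40),(125,255,255),60):
    b=cv2.boxPoints(cv2.minAreaRect(c));print("blue",cen(c),[(R.T@(plane(S,v,n,n@O+34)-O)).round(0)[:2].tolist() for v in b])
E
```

```text
[-145.5    2.9  157. ] [-0.3 -1.  -1.1] 74.90452364608761
[-0.0005, -0.0041, 0.007, -0.02, -0.03, -0.01]
cam rel tcp in chute [ 82.   0. 165.]
w [-171.    8.] [[-162.0, 31.0], [-157.0, -13.0], [-180.0, -16.0], [-185.0, 30.0]] 1203.0
w [-154.5    9. ] [[-153.0, 32.0], [-149.0, -13.0], [-156.0, -14.0], [-160.0, 31.0]] 332.5
w [-146.     10.25] [[-145.0, 33.0], [-141.0, -12.0], [-147.0, -13.0], [-151.0, 33.0]] 320.0
w [-129.     11.75] [[-128.0, 34.0], [-124.0, -10.0], [-130.0, -11.0], [-134.0, 34.0]] 315.0
w [-137.75   10.75] [[-137.0, 33.0], [-133.0, -11.0], [-138.0, -12.0], [-143.0, 33.0]] 314.5
w [-120.75   12.75] [[-120.0, 35.0], [-116.0, -9.0], [-121.0, -10.0], [-126.0, 35.0]] 312.5
w [-112.25   13.5 ] [[-112.0, 36.0], [-107.0, -9.0], [-113.0, -9.0], [-117.0, 36.0]] 310.0
s [-143.75   11.  ] [[-182.0, 33.0], [-86.0, 42.0], [-108.0, -13.0], [-199.0, -18.0]] 833.5
t [-165.5     7.25] [[-148.0, -12.0], [-179.0, -15.0], [-183.0, 27.0], [-152.0, 29.0]] 198.0
blue (140.06130206227255, 349.3933144628656) [[-441.0, 95.0], [-306.0, 63.0], [-358.0, -49.0], [-474.0, -10.0]]
blue (370.65050505050505, 218.92676767676767) [[94.0, 7.0], [165.0, 33.0], [165.0, -17.0], [96.0, -39.0]]
```

Emit:
{"name": "move_arm", "arguments": {"rows": [[-0.001, -0.007, 0.04, 0, 0, -5.5, 0.068], [-0.001, -0.007, 0.08, 0, 0, -5.5, 0.068], [-0.001, -0.007, 0.12, 0, 0, -5.5, 0.068], [-0.001, -0.007, 0.145, 0, 0, -5.5, 0.068], [-0.001, -0.007, 0.157, 0, 0, -5.5, 0.068]], "force": 20}}

```text
clock: 14.32
position: [551.7, -136.5, 97.3]
tool_rot: [0.084, 0.609, 0.784, -0.085]
ft_force: [-0.4, 0.2, -0.6]
opening: 0.801
grasp_force: 0.0
```

Emit:
{"name": "move_arm", "arguments": {"rows": [[0, 0, 0, 0, 0, 0, 0.068], [0, 0, 0, 0, 0, 0, 0.052], [0, 0, 0, 0, 0, 0, 0.052], [0, 0, 0, 0, 0, 0, 0.052], [0, 0, 0, 0, 0, 0, 0.052]]}}

```text
clock: 14.73
position: [555.8, -138.2, 104.2]
tool_rot: [0.089, 0.609, 0.783, -0.083]
ft_force: [0.4, -0.0, -1.0]
opening: 0.646
grasp_force: 23.1
```

```bash
python3 - <<'E'
from h import *
from rig import monitor
s=monitor.state();print((R.T@(s["position"]-O)).round(1),(R.T@s["ft_force"]).round(1),s["opening"]*85.4,s["grasp_force"],np.degrees((Ro.from_matrix(RT).inv()*rot(s)).as_rotvec()).round(1))
E
```

```text
[-144.4    8.8    1.5] [ 0.1 -0.4 -1. ] 55.186099643661805 23.09032917022705 [-0.1 -0.  -5.6]
```

Emit:
{"name": "move_arm", "arguments": {"rows": [[0, 0.002, 0, 0, 0, 2, 0.052], [0, 0.004, 0, 0, 0, 4, 0.052], [0, 0.006, 0, 0, 0, 5.6, 0.052], [0, 0.007, 0, 0, 0, 5.6, 0.052], [0, 0.007, 0, 0, 0, 5.6, 0.052]]}}

```text
clock: 15.15
position: [562.1, -136.6, 103.5]
tool_rot: [0.093, 0.647, 0.753, -0.079]
ft_force: [-1.9, 0.9, 3.1]
opening: 0.645
grasp_force: 23.5
```

Emit:
{"name": "move_arm", "arguments": {"rows": [[0, 0, 0, 0, 0, 0, 0.068], [0, 0, 0, 0, 0, 0, 0.068], [0, 0, -0.01, 0, 0, 0, 0.068], [0, 0, -0.03, 0, 0, 0, 0.068], [0, 0, -0.07, 0, 0, 0, 0.068]]}}

```text
clock: 15.57
position: [556.1, -119.3, 166.9]
tool_rot: [0.088, 0.647, 0.753, -0.081]
ft_force: [0.5, -0.1, 0.0]
opening: 0.801
grasp_force: 0.0
```

Emit:
{"name": "move_arm", "arguments": {"rows": [[-0.03, 0, -0.01, 0, 0, 0, 0.02], [-0.07, 0, -0.01, 0, 0, 0, 0.02], [-0.076, 0, -0.01, 0, 0, 0, 0.02], [-0.076, 0, -0.01, 0, 0, 0, 0.02], [-0.076, 0, -0.01, 0, 0, 0, 0.02]]}}

```text
clock: 15.98
position: [569.5, -190.2, 198.2]
tool_rot: [0.092, 0.647, 0.752, -0.079]
ft_force: [0.3, -0.2, -0.7]
opening: 0.229
grasp_force: 0.0
```

```bash
python3 - <<'E'
from h import *
from rig import monitor,snapshot
s=monitor.state();print((R.T@(s["position"]-O)).round(1),(R.T@s["ft_force"]).round(1),s["opening"]*85.4,np.degrees((Ro.from_matrix(RT).inv()*rot(s)).as_rotvec()).round(1))
W=snapshot("wrist");S=snapshot("scene");n=R[:,2]
for nm,I in(("w",W),("s",S)):
    for c in blobs(I,(160,120,60),(176,255,255),60):
        b=cv2.boxPoints(cv2.minAreaRect(c));q=[(R.T@(plane(I,v,n,n@O+39)-O)).round(0)[:2].tolist() for v in b]
        if abs(np.mean(q,0)[1])<80:print(nm,np.mean(q,0),q,cv2.contourArea(c))
E
```

```text
[-219.1    3.1   79.8] [-0.1 -0.3 -0.8] 19.537773075258485 [0.1 0.1 0.1]
w [-112.      2.25] [[-110.0, 25.0], [-110.0, -20.0], [-114.0, -21.0], [-114.0, 25.0]] 764.5
w [-120.25    2.5 ] [[-118.0, 25.0], [-118.0, -20.0], [-122.0, -20.0], [-123.0, 25.0]] 647.5
w [-171.5    2.5] [[-169.0, 25.0], [-169.0, -20.0], [-174.0, -20.0], [-174.0, 25.0]] 609.5
w [-179.5    2.5] [[-177.0, 25.0], [-177.0, -20.0], [-182.0, -20.0], [-182.0, 25.0]] 594.0
w [-129.     2.5] [[-127.0, 25.0], [-127.0, -20.0], [-131.0, -20.0], [-131.0, 25.0]] 572.5
w [-154.     2.5] [[-152.0, 25.0], [-152.0, -20.0], [-156.0, -20.0], [-156.0, 25.0]] 560.5
w [-146.     2.5] [[-144.0, 25.0], [-144.0, -20.0], [-148.0, -20.0], [-148.0, 25.0]] 558.0
w [-162.5    2.5] [[-160.0, 25.0], [-160.0, -20.0], [-165.0, -20.0], [-165.0, 25.0]] 552.5
w [-137.     2.5] [[-135.0, 25.0], [-135.0, -20.0], [-139.0, -20.0], [-139.0, 25.0]] 526.5
s [-145.25    1.25] [[-183.0, 23.0], [-88.0, 28.0], [-110.0, -22.0], [-200.0, -24.0]] 819.0
```

The cassette is now square and centred. I'll lower the fingers behind it and push.

Emit:
{"name": "move_arm", "arguments": {"rows": [[0, 0.001, 0.03, 0, 0, 0, 0.02], [0, 0.001, 0.06, 0, 0, 0, 0.02], [0, 0.001, 0.08, 0, 0, 0, 0.02], [0.005, 0.001, 0.08, 0, 0, 0, 0.02], [0.012, 0.001, 0.08, 0, 0, 0, 0.02]]}}

```text
clock: 16.5
position: [570.9, -196.5, 116.4]
tool_rot: [0.09, 0.647, 0.753, -0.08]
ft_force: [0.3, 0.1, -0.2]
opening: 0.233
grasp_force: 0.0
```

Emit:
{"name": "move_arm", "arguments": {"rows": [[0.01, 0, 0, 0, 0, 0, 0.02], [0.022, 0, 0, 0, 0, 0, 0.02], [0.034, 0, 0, 0, 0, 0, 0.02], [0.046, 0, 0, 0, 0, 0, 0.02], [0.058, 0, 0, 0, 0, 0, 0.02]]}}

```text
clock: 16.92
position: [564.0, -140.9, 104.8]
tool_rot: [0.093, 0.647, 0.753, -0.079]
ft_force: [0.0, -0.6, 1.0]
opening: 0.236
grasp_force: 0.8
```

```bash
cat > c.py <<'E'
from h import *
from rig import monitor,snapshot
s=monitor.state();print((R.T@(s["position"]-O)).round(1),(R.T@s["ft_force"]).round(1),s["opening"]*85.4)
S=snapshot("scene");W=snapshot("wrist");n=R[:,2]
for nm,I in(("s",S),("w",W)):
    cs=[c for c in blobs(I,(160,120,60),(176,255,255),60) if abs((R.T@(plane(I,cen(c),n,n@O+39)-O))[1])<60]
    if cs:
        b=cv2.boxPoints(cv2.minAreaRect(np.vstack(cs)));q=np.array([(R.T@(plane(I,v,n,n@O+39)-O)).round(0)[:2] for v in b]);print(nm,q.mean(0),q.tolist())
E
python3 c.py
```

```text
[-148.5    1.1    1.2] [-0.8  0.1  0.8] 20.15442133449535
w [-95.     2.75] [[-58.0, 26.0], [-58.0, -20.0], [-132.0, -25.0], [-132.0, 30.0]]
```

Emit:
{"name": "move_arm", "arguments": {"rows": [[0.014, 0, 0, 0, 0, 0, 0.02], [0.028, 0, 0, 0, 0, 0, 0.02], [0.042, 0, 0, 0, 0, 0, 0.02], [0.056, 0, 0, 0, 0, 0, 0.02], [0.07, 0, 0, 0, 0, 0, 0.02]]}}

```text
clock: 17.43
position: [553.4, -74.4, 87.0]
tool_rot: [0.092, 0.647, 0.752, -0.079]
ft_force: [0.5, -0.9, 1.0]
opening: 0.233
grasp_force: 0.7
```

Emit:
{"name": "move_arm", "arguments": {"rows": [[0.012, 0, 0, 0, 0, 0, 0.02], [0.024, 0, 0, 0, 0, 0, 0.02], [0.036, 0, 0, 0, 0, 0, 0.02], [0.048, 0, 0, 0, 0, 0, 0.02], [0.06, 0, 0, 0, 0, 0, 0.02]]}}

```text
clock: 17.85
position: [544.5, -16.5, 72.3]
tool_rot: [0.092, 0.647, 0.753, -0.079]
ft_force: [0.2, -0.8, 1.5]
opening: 0.235
grasp_force: 0.8
```

```bash
python3 c.py
```

```text
[-18.4   1.7   0.1] [-1.2 -0.1  1.2] 20.03466545695246
w [35.    2.75] [[72.0, 26.0], [72.0, -20.0], [-2.0, -25.0], [-2.0, 30.0]]
```

Emit:
{"name": "move_arm", "arguments": {"rows": [[0.01, 0, 0, 0, 0, 0, 0.02], [0.02, 0, 0, 0, 0, 0, 0.02], [0.03, 0, 0, 0, 0, 0, 0.02], [0.038, 0, 0, 0, 0, 0, 0.02], [0.045, 0, 0, 0, 0, 0, 0.02]]}}

```text
clock: 18.37
position: [537.8, 26.6, 61.4]
tool_rot: [0.092, 0.647, 0.753, -0.079]
ft_force: [-0.4, -0.1, 0.1]
opening: 0.231
grasp_force: 0.4
```

Emit:
{"name": "move_arm", "arguments": {"rows": [[0.002, 0, 0, 0, 0, 0, 0.02], [0.004, 0, 0, 0, 0, 0, 0.02], [0.006, 0, 0, 0, 0, 0, 0.02], [0.008, 0, 0, 0, 0, 0, 0.02]]}}

```text
clock: 18.7
position: [536.8, 33.4, 59.6]
tool_rot: [0.092, 0.647, 0.753, -0.079]
ft_force: [-0.1, -0.2, -0.2]
opening: 0.234
grasp_force: 0.3
```

```bash
python3 c.py
```

```text
[33.7  1.8  0. ] [-0.1  0.2 -0.3] 19.95676978475148
w [83.    2.75] [[120.0, 26.0], [120.0, -20.0], [46.0, -25.0], [46.0, 30.0]]
```

Emit:
{"name": "move_arm", "arguments": {"rows": [[0.002, 0, 0, 0, 0, 0, 0.02], [0.003, 0, 0, 0, 0, 0, 0.02], [0.004, 0, 0, 0, 0, 0, 0.02], [0.005, 0, 0, 0, 0, 0, 0.02], [0.005, 0, 0, 0, 0, 0, 0.02]]}}

```text
clock: 19.22
position: [536.8, 36.1, 59.4]
tool_rot: [0.094, 0.647, 0.753, -0.081]
ft_force: [1.1, -9.5, 0.8]
opening: 0.232
grasp_force: 4.8
```

```bash
python3 c.py
```

```text
[36.3  1.4  0.4] [-9.5  0.3 -1.5] 19.77523671411524
w [85.75  2.75] [[49.0, 30.0], [122.0, 26.0], [123.0, -20.0], [49.0, -25.0]]
```

The cassette is seated: 9.5 N reaction and its leading edge at x≈130. I'll back off and lift clear.

Emit:
{"name": "move_arm", "arguments": {"rows": [[-0.003, 0, 0, 0, 0, 0, 0.02], [-0.008, 0, 0, 0, 0, 0, 0.02], [-0.02, 0, 0, 0, 0, 0, 0.02], [-0.03, 0, -0.02, 0, 0, 0, 0.02], [-0.03, 0, -0.06, 0, 0, 0, 0.02]]}}

```text
clock: 19.73
position: [535.0, 21.7, 120.3]
tool_rot: [0.088, 0.648, 0.752, -0.083]
ft_force: [0.3, -0.2, -1.0]
opening: 0.235
grasp_force: 0.0
```

Emit:
{"name": "move_arm", "arguments": {"rows": [[0, 0, -0.04, 0, 0, 0, 0.02], [-0.03, 0, -0.08, 0, 0, 0, 0.02], [-0.07, 0, -0.11, 0, 0, 0, 0.02], [-0.1, 0, -0.11, 0, 0, 0, 0.02], [-0.1, 0, -0.11, 0, 0, 0, 0.02]]}}

```text
clock: 20.15
position: [552.1, -51.0, 261.7]
tool_rot: [0.097, 0.649, 0.751, -0.078]
ft_force: [0.1, -0.1, 0.5]
opening: 0.236
grasp_force: 0.0
```

```bash
python3 c.py; python3 - <<'E'
from rig import snapshot
import cv2,numpy as np
a=cv2.resize(snapshot("scene")["image"][150:420,70:440],None,fx=2,fy=2,interpolation=cv2.INTER_CUBIC)
cv2.imwrite("pics/fin.png",a[:,:,::-1])
E
```

```text
[-98.4  -0.6 175.4] [-0.2 -0.1  0.4] 20.16256328121652
s [87.25  1.5 ] [[50.0, 24.0], [155.0, 28.0], [121.0, -23.0], [23.0, -23.0]]
w [56.25  2.25] [[63.0, 25.0], [63.0, -20.0], [50.0, -21.0], [49.0, 25.0]]
```

View pics/fin.png

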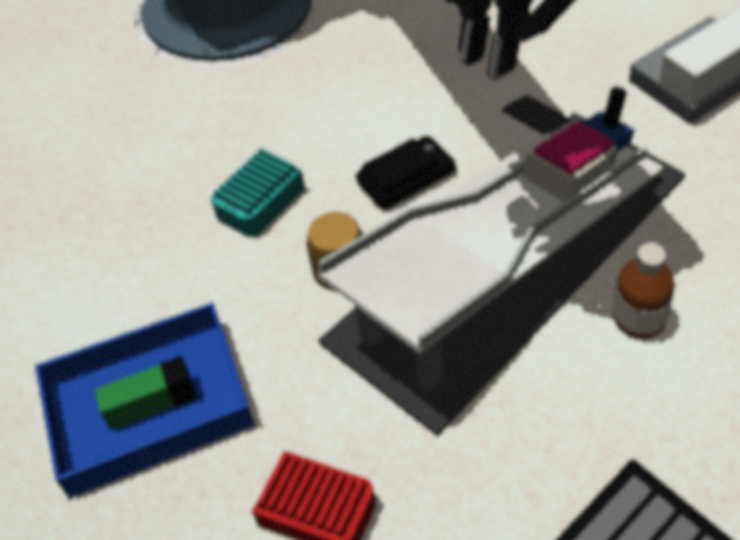

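The final view shows the mailer flat in the tray (145,390) and the stop across the lane with the cassette seated against it (575,150). The bottle, canister and mouse have not been moved. Handing in.

```bash
python3 -c "
from rig import order
print(order.close_job())"
```

```text
the job is handed in; nothing more can be done
None
```

The job is handed in at about 20 s of the 67 s allowed: the mailer is in the blue tray, the stop is fully across, and the cassette was then pushed down against it. Two side notes: early grip attempts pressed on the mailer with up to about 26 N at the fingertips, and I gripped the cassette lightly in the hopper to straighten it, without lifting it.

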